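# Set the end float of a label-roll spindle

### The job

The spindle of the blue label-roll stand has too much end float: feel it first by gently pushing the spindle in by its black knob until the orange collar bears on the bearing, then drawing it out until it meets the hidden stop in the brake. With the spindle drawn out, slide the orange collar along it so that about 2.5 mm of end float is left. Let go of the collar and check with the knob, gently in until the collar bears and out again to the stop, and leave the spindle drawn out, without forcing either stop or disturbing the things around.

Things in the scene. Friction and masses are not known exactly. Their poses are not given: they have to be found in the camera images.
- stand: Label-roll stand bolted down: grey base 130 x 200 mm, two blue side plates 74 mm wide, up to 128 mm high, 150 mm apart, a level 12 mm steel spindle through both, a white roll 90 mm in diameter between them. Origin: on the table, midway between the plates, under the spindle. The spindle lies along the stand's y axis, 100 mm above the table; +y is the knob side (out), -y the brake side (in).
- bearing: Brass bearing boss, 38 mm in diameter, outside the +y plate. Origin: centre of its outer flat face, on the spindle's axis, 80 mm out (+y) from the stand's origin; axes as the stand's. The orange collar lands on this face when the spindle is pushed in. The contact gives about 0.5 mm at 10 N; do not load it with more than 25 N.
- brake: Grey round brake housing, 68 mm in diameter, 60 mm long, outside the -y plate. Origin: centre of its face on that plate, 88 mm in (-y) from the stand's origin; axes as the stand's. Inside, unseen, a stop meets the spindle's shoulder when it is drawn out; its place varies by up to 12 mm from case to case. It gives a few tenths of a mm at 10 N; do not load it with more than 25 N.
- spindle: The spindle with roll and knob (about 0.6 kg). It slides along the stand's y axis only and does not turn. Origin: on its axis, in the middle of the roll; axes as the stand's. The brake drags on it: it takes about 9 N to slide it in or out, and it stays where it is left. It starts between its stops, up to 20 mm from each.
- knob (a point): Centre of the spindle's black knob, 34 mm in diameter, 30 mm long, on the spindle's axis, 161 mm out (+y) from the spindle's origin. Free all round: pinch it from above, across the axis.
- collar: Orange collar on the spindle: flange 44 mm in diameter, 6 mm thick, then a hub 30 mm in diameter, 24 mm long towards the knob. Origin: centre of the flange face towards the bearing; axes as the stand's. Its y in the bearing's frame is the gap; with the spindle on its outer stop that gap is the end float, 8 to 30 mm at first. A rubber ring holds it: it rides with the spindle.
- collar_hub (a point): Middle of the collar's hub, on the axis, 18 mm out (+y) from the flange face: pinch it here from above. About 6 N slides the collar along the spindle, less than the brake's drag, so the spindle stays put while the collar is slid; but pushing the knob in with over 6 N more than the drag once the collar bears makes the collar slip outward.
- carton: Yellow carton, 108 x 153 x 60 mm, closed, beyond the stand. Origin: centre of its underside. Leave it alone.
- packet: Small white packet with a green band, 45 x 110 x 22 mm, lying flat. Origin: centre of its underside. Leave it alone.
- spare_roll: Spare label roll standing on its end, 84 mm in diameter, 50 mm high. Origin: centre of its underside. Leave it alone.
- mug: Blue mug, 76 mm in diameter, 88 mm high. Origin: centre of its underside. Leave it alone.

How it is judged (in metres and radians):
On the way, in this order (a step that is already met when the one before it is completed fails the run):
1. the spindle has been pushed in, the collar untouched, until the collar bears on the bearing (over 1.5 N) (contact force between collar and bearing above 1.5 N and contact force between the fingers and collar below 0.5 N), for 0.06 s.
2. the spindle has been drawn out on to its stop in the brake (over 2 N) (contact force between spindle and brake above 2 N), for 0.06 s.
3. the collar has been slid by the fingers to within 4.5 mm of the bearing (contact force between the fingers and collar above 1 N and y of collar in the frame of bearing below 0.0045 m), for 0.06 s.
4. with the collar let go, the spindle has been pushed in until the collar bears on the bearing again (over 1.5 N) (all of step 1), for 0.06 s.
5. with the collar let go, the spindle has been drawn out on to its stop again (over 2 N) and the gap at the collar, which is now the end float, is 1 to 4 mm (contact force between spindle and brake above 2 N and contact force between the fingers and collar below 0.5 N and y of collar in the frame of bearing between 0.001 and 0.004 m), for 0.06 s.
At the end, for the whole second after the job is handed in: The spindle is left drawn out and at rest with a gap of 1 to 4 mm between the orange collar and the bearing, and the carton, packet, spare roll and mug are within 20 mm of where they stood (y of collar in the frame of bearing between 0.001 and 0.004 m and linear speed of spindle below 0.005 m/s and distance of each of carton, packet, spare_roll, mug from where it was at the start of the episode below 0.02 m); the robot touches nothing.
It fails at once if the stop inside the brake is forced (over 25 N) (contact force between spindle and brake above 25 N).
It fails at once if the collar is forced against the bearing (over 25 N) (contact force between collar and bearing above 25 N).
It fails at once if the carton, packet, spare roll or mug is knocked away (over 30 mm) (distance of any of carton, packet, spare_roll, mug from where it was at the start of the episode above 0.03 m).
It also fails if it takes over 72 s, if anything falls off the work surface, if the arm or the gripper's body presses on something with over 40 N, if the wrist force passes 120 N, or if a joint passes its speed limit or range.

### The arm

A 6-joint arm with a two-finger parallel gripper is mounted at the origin on the work surface. World frame = base frame: x ahead of the robot, y to its left, z up, the work surface at z = 0. Lengths are in mm, angles in degrees, forces in N, time in s.
With the tool pointing down it reaches from about 300 to 850 mm from the base axis. Payload 4.2 kg.
Tool frame: the origin (TCP) lies midway between the tips of the shut fingers; the grasp point (between the pads) lies 19 mm behind it; z points along the fingers, y is the line along which they close (so a half turn about z gives the same grasp; the last joint's range is limited). The gripper opens to 91 mm and grips with 3 to 60 N. Pads are 32 mm wide; open, the fingers measure 118 mm over their backs; the gripper's body (76 mm by 178 mm) begins 60 mm behind the grasp point.
Start: joints at [-77.922, 18.312, 89.639, -0, 72.044, -1.146], TCP at [131.538, -559.772, 178.676] pointing down, gripper open.
Joint ranges: [-177.97, 177.97], [-48.28, 115.42], [12.27, 149.76], [-77.06, 257.06], [2.81, 150.46], [-146.56, 146.56]. Speed limits (degrees/s): [147.25, 147.25, 180, 180, 180, 180].

### API

Orientations are given as [roll, pitch, yaw] about the fixed x, y, z axes, in that order (R = Rz(yaw) Ry(pitch) Rx(roll)).
In Python, from workcell import env gives the robot as it stands.
- The arm moves only by the shell command python3 -m jog 'ROWS' [FORCE]. ROWS is a JSON object of lists of equal length, an entry for each row: "jaw": the finger opening in mm, from 0 to 91.2; "slide": the shift along the tool's x, y, z in units of 30 mm (1.0 is 30 mm), a list of three; "spin": the turn about the tool's z in units of 8 degrees (1.0 is 8 degrees). In form: {"jaw": [jaw, ...], "slide": [[dx, dy, dz], ...], "spin": [spin, ...]}. A call has 1 to 10 rows; each row shifts and turns the commanded pose from where the row before left it, along the tool's axes as they then stand; what a row does not reach is not made up. A row lasts 1/10 s, in which the tool goes at most 50 mm and 8.59 degrees, less where a joint would pass 70% of its speed; a pose out of reach is approached as far as the arm can. A call is refused whole if a number of a shift passes 1 or a number of a turn 1, either way. A call with a gripper value outside its range is refused whole. The fingers move at their own pace and stop on an object; FORCE is the grip in N (left out, the last holds). Time passes only in rows, so rows that do not move let the fingers close. It gives the time, the measured TCP pose, the force, the opening and the grip force at its end, in the units of the state.
- env.state(): the state, without advancing time (a new reading comes with each control period).
- env.grab_frame(name): name is "scene" or "top" or "wrist"; returns the picture (384x512x3 uint8, red, green, blue); there is no depth.
- env.camera_model(name): a dict with "fx", "fy", "cx", "cy" (pixels), "D" ([k1, k2, p1, p2, k3] as OpenCV has them; the pictures are not rectified), "camera_from_world" (4x4, takes a point from world to camera coordinates). Camera axes: x right, y up, looking along -z (the intrinsics and any distortion apply to the point x, -y, -z); pixel columns grow to the right and rows downward; lengths in mm; the calibration is good to about 2 mm. A picture is of the moment at which its call begins: read the wrist's pose just before it. camera_model takes no time and is no camera call; for the wrist camera it gives the pose at the moment of the call.
- env.job_done(): hands the job in; it is judged then, once.
The state is a dict: "time_s": time; "qpos": joint angles; "qvel": joint speeds; "effort": joint torques, N m; "ee_pos": TCP position; "ee_rot": TCP orientation; "force": force on the tool from outside, world axes, zero at the start; "torque": the same for the moment, N m; "gripper_width": finger opening in mm; "gripper_force": force on a finger pad.
Only numpy, scipy, OpenCV 4.12 (cv2) and the standard library are available. Lean on these libraries where they do the work, as an engineer would, in place of code of your own. Each camera call takes 0.05 s, during which the arm holds its last target. There are 200 camera calls.

## Working session

There is one attempt and no reset: what is moved stays moved. The work goes in short steps, Python scripts to look and compute and a shell command to move; the robot and the scene stay as the last step left them, time stands still between calls to the robot, and variables do not carry over. Pictures are saved under pics/ and viewed, at most 10 in all, crops included, and the job is handed in when it is done.

```bash
ls; mkdir -p pics; python3 - <<'E'
from workcell import env
import cv2,numpy as np
s=env.state();print(s)
for n in("scene","top"):
    f=env.grab_frame(n);cv2.imwrite(f"pics/{n}0.png",f[:,:,::-1])
    m=env.camera_model(n);print(n,{k:np.round(v,3).tolist() for k,v in m.items()})
E
```

```text
pics
{'time_s': 0.0, 'qpos': array([-7.79208064e+01,  1.83498727e+01,  8.97081701e+01, -4.16927265e-04,
        7.20436155e+01, -1.14621581e+00]), 'qvel': array([ 0.096109  ,  0.00803901, -0.04065162,  0.0633118 ,  0.04947299,
        0.01065813]), 'effort': array([-1.81788964e-03, -4.12465203e+01, -2.31972206e+01,  7.27649918e-02,
        4.56630508e-02, -1.36237604e-04]), 'ee_pos': array([ 131.4228593 , -559.17847582,  177.82611713]), 'ee_rot': array([-1.79898354e+02, -1.63725174e-03,  1.32255369e+01]), 'force': array([0.48055206, 0.58168114, 0.79606868]), 'torque': array([ 0.00882179, -0.02898545, -0.01872825]), 'gripper_force': 0.0, 'gripper_width': 90.98355051053255}
scene {'fx': 458.567, 'fy': 458.567, 'cx': 256.954, 'cy': 188.977, 'D': [-0.118, 0.0, 0.0, 0.0, 0.0], 'camera_from_world': [[0.219, 0.976, 0.002, -195.575], [-0.686, 0.152, 0.712, 316.168], [0.694, -0.157, 0.703, -1610.641], [0.0, 0.0, 0.0, 1.0]]}
top {'fx': 494.524, 'fy': 494.524, 'cx': 254.858, 'cy': 193.154, 'D': [0.032, 0.0, 0.0, 0.0, 0.0], 'camera_from_world': [[-0.011, -1.0, 0.01, 45.813], [0.985, -0.009, 0.171, -561.424], [-0.171, 0.012, 0.985, -1122.492], [0.0, 0.0, 0.0, 1.0]]}
```

View pics/scene0.png

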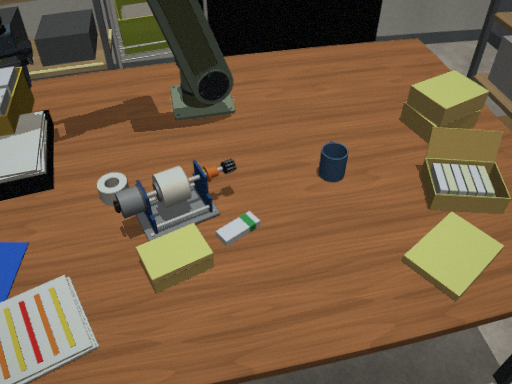

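View pics/top0.png

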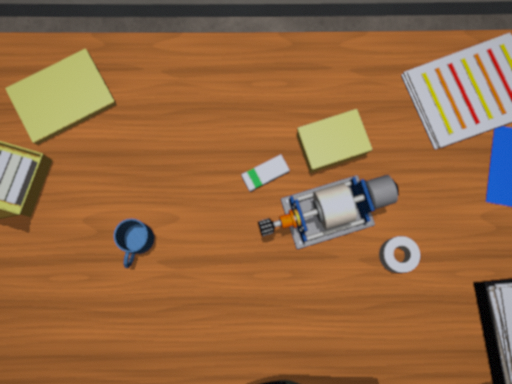

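```bash
cat > h.py <<'E'
from workcell import env
import cv2,numpy as np
def ray(n,uv,m=None):
    m=m or env.camera_model(n);T=np.array(m["camera_from_world"]);K=np.array([[m["fx"],0,m["cx"]],[0,m["fy"],m["cy"]],[0,0,1]])
    p=cv2.undistortPoints(np.array([[uv]],float),K,np.array(m["D"]))[0,0]
    R=T[:3,:3];return -R.T@T[:3,3],R.T@np.array([p[0],-p[1],-1])
def onz(n,uv,z,m=None):
    o,d=ray(n,uv,m);return o+d*(z-o[2])/d[2]
def tri(n1,uv1,n2,uv2,m1=None,m2=None):
    o1,d1=ray(n1,uv1,m1);o2,d2=ray(n2,uv2,m2)
    t=np.linalg.lstsq(np.c_[d1,-d2],o2-o1,rcond=None)[0];a=o1+d1*t[0];b=o2+d2*t[1];return (a+b)/2,np.linalg.norm(a-b)
def blobs(mask,amin=30):
    k,l,s,c=cv2.connectedComponentsWithStats(mask.astype(np.uint8));return [(s[i,4],c[i].round(1).tolist(),s[i,:4].tolist()) for i in range(1,k) if s[i,4]>=amin]
E
python3 - <<'E'
from h import *
for n,(x0,y0,x1,y1) in dict(top=(240,160,410,260),scene=(90,140,250,250)).items():
    b=cv2.imread(f"pics/{n}0.png");hsv=cv2.cvtColor(b,cv2.COLOR_BGR2HSV);H,S,V=cv2.split(hsv)
    r=np.zeros(H.shape,bool);r[y0:y1,x0:x1]=1
    print(n,"orange",blobs(r&(H>3)&(H<22)&(S>200)&(V>150),8))
    print("black",blobs(r&(V<60),15)); print("white",blobs(r&(V>170)&(S<45),60)); print("brass",blobs(r&(H>18)&(H<32)&(S>90),5))
    print("blue",blobs(r&(H>105)&(H<125)&(S>130),20))
    c=cv2.resize(b[y0:y1,x0:x1],None,fx=4.6,fy=4.6,interpolation=cv2.INTER_CUBIC)
    cv2.imwrite(f"pics/{n}c.png",c)
E
```

```text
top orange [(np.int32(158), [287.5, 219.7], [280, 211, 16, 16])]
black [(np.int32(119), [356.8, 188.7], [351, 181, 13, 15]), (np.int32(156), [363.3, 208.0], [357, 199, 14, 22]), (np.int32(48), [266.6, 225.8], [259, 221, 15, 11])]
white [(np.int32(489), [270.8, 169.3], [255, 160, 34, 23]), (np.int32(96), [247.9, 180.9], [242, 173, 13, 17]), (np.int32(987), [337.7, 203.9], [318, 186, 45, 37]), (np.int32(310), [395.3, 246.1], [385, 236, 25, 24])]
brass [(np.int32(145), [323.4, 164.8], [306, 160, 41, 12]), (np.int32(6), [249.5, 169.0], [247, 168, 6, 3]), (np.int32(53), [297.3, 217.2], [294, 210, 7, 16])]
blue [(np.int32(414), [362.8, 197.8], [352, 178, 22, 43]), (np.int32(137), [299.7, 217.5], [290, 197, 17, 44])]
scene orange []
black [(np.int32(103), [227.3, 166.7], [221, 161, 15, 12]), (np.int32(334), [202.1, 187.9], [194, 164, 18, 48]), (np.int32(29), [158.8, 197.4], [156, 192, 7, 10]), (np.int32(347), [137.8, 211.9], [113, 197, 45, 37])]
white [(np.int32(555), [171.4, 178.7], [154, 166, 34, 26]), (np.int32(330), [111.4, 182.3], [97, 173, 30, 20]), (np.int32(386), [232.1, 228.8], [217, 218, 32, 23])]
brass [(np.int32(5), [203.8, 170.4], [203, 169, 3, 4]), (np.int32(40), [202.5, 236.8], [194, 224, 18, 26]), (np.int32(9), [136.7, 246.9], [135, 245, 5, 5])]
blue [(np.int32(303), [202.1, 185.6], [193, 161, 19, 51]), (np.int32(157), [148.7, 209.7], [137, 181, 21, 53])]
```

View pics/topc.png

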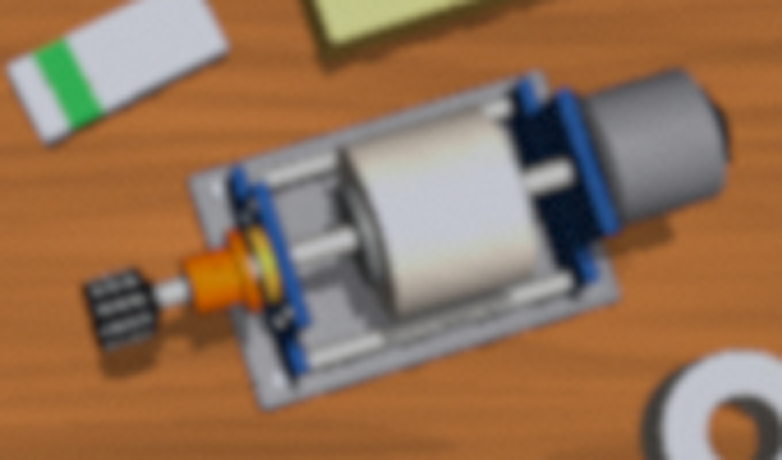

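```bash
python3 - <<'E'
from h import *
P={k:onz("top",(240+u/4.6,160+v/4.6),100) for k,(u,v) in dict(knob=(120,308),stub=(172,292),hub=(210,281),flange=(240,270),shaft1=(328,244),roll=(440,212),shaft2=(550,175),brake=(660,145)).items()}
for k,v in P.items(): print(k,v.round(1))
a=np.array([P[k][:2] for k in P]);c=a.mean(0);d=np.linalg.svd(a-c)[2][0];d*=np.sign(d[1]);print("dir",d,"ang of +y stand",np.degrees(np.arctan2(d[1],d[0])))
for k in P: print(k,round(float((P[k][:2]-c)@d-(P["knob"][:2]-c)@d),1), "perp",round(float((P[k][:2]-c)@[-d[1],d[0]]),1))
print("knob from scene",tri("top",(266.1,227),"scene",(228,167)))
# base edge corners z~?  
for u,v in((190,178),(530,72),(620,298),(265,408)): print(onz("top",(240+u/4.6,160+v/4.6),8).round(1))
E
```

```text
knob [476.   16.4 100. ]
stub [483.5  -9.  100. ]
hub [488.7 -27.6 100. ]
flange [494.  -42.4 100. ]
shaft1 [506.3 -85.7 100. ]
roll [ 521.6 -141.   100. ]
shaft2 [ 539.4 -195.8  100. ]
brake [ 553.9 -250.6  100. ]
dir [-0.2814625   0.95957223] ang of +y stand 106.34751067466246
knob 0.0 perp 0.2
stub -26.5 perp 0.1
hub -45.8 perp 0.3
flange -61.5 perp -0.6
shaft1 -106.5 perp -0.2
roll -163.9 perp 0.7
shaft2 -221.5 perp -1.0
brake -278.1 perp 0.5
knob from scene (array([476.40933018,  15.42539507,  93.63026204]), np.float64(1.5049072389577407))
[554.5 -25.    8. ]
[ 610.4 -208.6    8. ]
[ 488.3 -250.4    8. ]
[432.4 -61.7   8. ]
```

The top view shows the stand with its spindle at about 106.3° in the world. The knob is at crop (120,308), which puts it near (476,16), and the collar hub is at (210,281), so the gap is roughly 15 mm. I'll turn first, then travel above everything.

```bash
python3 -m jog '{"jaw":[91,91,91,91,91,91,91,91,91,91],"slide":[[0,0,0],[0,0,0],[0,0,0],[0,0,0],[0,0,0],[0,0,0],[0,0,0],[0,0,0],[0,0,0],[0,0,0]],"spin":[-1,-1,-1,-1,-1,-1,-1,-1,-1,-1]}' 15
python3 -m jog '{"jaw":[91,91,91,91,91,91,91,91,91,91],"slide":[[0,0,0],[0,0,0],[0.9,0.9,0],[0.9,0.9,0],[0.9,0.9,0],[0.9,0.9,0],[0.9,0.9,0],[0.9,0.9,0],[0.9,0.9,0],[0.9,0.9,0]],"spin":[-1,-0.64,0,0,0,0,0,0,0,0]}'
python3 -m jog '{"jaw":[91,91,91,91,91,91,91,91,91,91],"slide":[[0.9,0.9,0],[0.9,0.9,0],[0.9,0.9,0],[0.9,0.9,0],[0.9,0.9,0],[0.9,0.9,0],[0.9,0.9,0],[0.9,0.9,0],[0,0.9,0],[0,0,0]],"spin":[0,0,0,0,0,0,0,0,0,0]}'
```

```text
time_s: 1.1
ee_pos: [131.5, -559.4, 178.2]
ee_rot: [-180.0, -0.1, 93.6]
force: [0.4, -0.4, -1.0]
gripper_width: 90.8
gripper_force: 0.0
time_s: 2.1
ee_pos: [278.3, -290.1, 178.4]
ee_rot: [180.0, -0.0, 106.3]
force: [0.5, 0.0, -0.4]
gripper_width: 91.4
gripper_force: 0.0
time_s: 3.1
ee_pos: [452.9, -14.6, 178.3]
ee_rot: [179.9, 0.0, 106.5]
force: [-0.7, -0.7, -0.6]
gripper_width: 91.0
gripper_force: 0.0
```

```bash
python3 -m jog '{"jaw":[91,91,91,91],"slide":[[0.5,0.5,0],[0.4,0.5,0],[0,0,0],[0,0,0]],"spin":[0,0,0,0]}'
python3 - <<'E'
from h import *
s=env.state();m=env.camera_model("wrist");f=env.grab_frame("wrist");cv2.imwrite("pics/w1.png",f[:,:,::-1]);print(s["ee_pos"],s["ee_rot"])
import pickle;pickle.dump(m,open("m1.pkl","wb"));print(np.round(m["camera_from_world"],3),m["fx"])
E
```

```text
time_s: 3.5
ee_pos: [470.7, 17.8, 178.2]
ee_rot: [-179.9, 0.0, 106.4]
force: [-0.1, -0.2, -0.2]
gripper_width: 90.8
gripper_force: 0.0
[470.69388053  17.76757962 178.24658794] [-1.79900339e+02  1.22558920e-02  1.06362615e+02]
[[ 9.59000e-01  2.82000e-01 -2.00000e-03 -4.55887e+02]
 [-2.72000e-01  9.23000e-01 -2.71000e-01  1.42661e+02]
 [-7.50000e-02  2.60000e-01  9.63000e-01 -3.59839e+02]
 [ 0.00000e+00  0.00000e+00  0.00000e+00  1.00000e+00]] 268.3754886460145
```

View pics/w1.png

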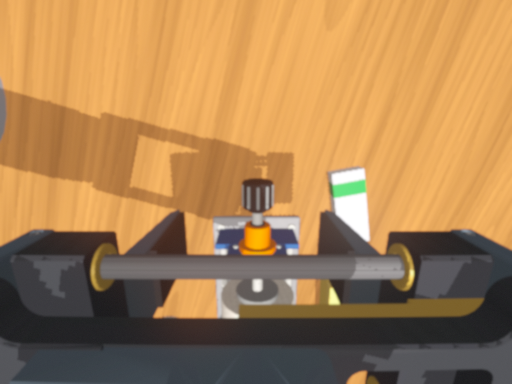

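The wrist view shows the knob at columns 243–274, rows 180–212, and the collar hub at about (258,235), both between the fingers. Next I check how well they line up sideways.

```bash
python3 - <<'E'
from h import *
import pickle;m=pickle.load(open("m1.pkl","rb"));b=cv2.imread("pics/w1.png");H,S,V=cv2.split(cv2.cvtColor(b,cv2.COLOR_BGR2HSV))
r=np.zeros(H.shape,bool);r[174:255,235:285]=1
print("dark",blobs(r&(V<90)),"or",blobs(r&(H>5)&(H<22)&(S>225)&(V>120),10))
t=np.array([470.7,17.8]);X=np.array([-.2815,.9596]);Y=np.array([.9596,.2815])
for k,uv in dict(knobTopOuter=(258.5,181),knobmid=(258.5,196),knobinner=(258,212),stub=(257.5,218),hubend=(258,223),hub=(258,236),shaft=(257.5,284)).items():
    for z in (100,115): p=onz("wrist",uv,z,m)[:2]-t;print(k,z,(p@X).round(1),(p@Y).round(1))
E
```

```text
dark [(np.int32(378), [255.6, 192.6], [244, 180, 27, 32]), (np.int32(30), [240.0, 234.7], [237, 230, 6, 12])] or [(np.int32(594), [257.1, 241.0], [241, 226, 34, 28])]
knobTopOuter 100 10.2 6.7
knobTopOuter 115 13.6 6.3
knobmid 100 -6.8 6.8
knobmid 115 -2.4 6.4
knobinner 100 -25.5 6.4
knobinner 115 -20.1 6.0
stub 100 -32.6 5.9
stub 115 -26.9 5.5
hubend 100 -38.7 6.5
hubend 115 -32.6 6.1
hub 100 -54.7 6.6
hub 115 -47.8 6.2
shaft 100 -118.4 6.4
shaft 115 -108.1 6.1
```

```bash
python3 -m jog '{"jaw":[91,91,91,91,91,91,91,91],"slide":[[0,0.22,0],[0,0,0.6],[0,0,0.6],[0,0,0.7],[0,0,0.7],[0,0,0.64],[0,0,0],[0,0,0]],"spin":[0,0,0,0,0,0,0,0]}' 25
python3 -m jog '{"jaw":[60,40,30,30,30,30,30,30,30,30],"slide":[[0,0,0],[0,0,0],[0,0,0],[0,0,0],[0,0,0],[0,0,0],[0,0,0],[0,0,0],[0,0,0],[0,0,0]],"spin":[0,0,0,0,0,0,0,0,0,0]}' 25
```

```text
time_s: 4.35
ee_pos: [478.2, 19.8, 81.8]
ee_rot: [180.0, 0.0, 106.3]
force: [-1.0, -0.6, -0.0]
gripper_width: 91.0
gripper_force: 0.0
time_s: 5.35
ee_pos: [477.9, 20.1, 81.4]
ee_rot: [-180.0, 0.0, 106.3]
force: [-0.5, 0.3, -0.2]
gripper_width: 30.1
gripper_force: 0.0
```

```bash
python3 - <<'E'
from h import *
f=env.grab_frame("wrist")[:,:,::-1];g=env.grab_frame("scene")[130:250,90:260,::-1]
a=cv2.resize(f[100:330,130:390],None,fx=1.6,fy=1.6);b=cv2.resize(g,(a.shape[1]*9//10,a.shape[0]));cv2.imwrite("pics/w2.png",np.hstack([a,b]))
E
```

```text
(no output)
```

View pics/w2.png

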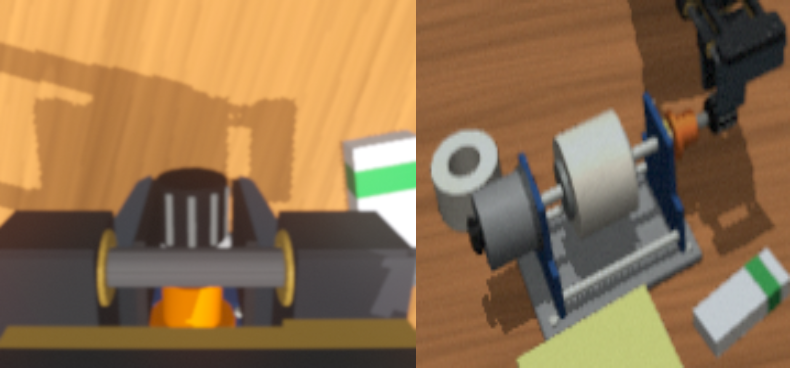

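The fingers straddle the knob but haven't gripped it yet, because the commanded 30 mm was reached. I'll close further.

```bash
python3 -m jog '{"jaw":[15,15,15,15,15,15],"slide":[[0,0,0],[0,0,0],[0,0,0],[0,0,0],[0,0,0],[0,0,0]],"spin":[0,0,0,0,0,0]}' 25
```

```text
time_s: 6.05
ee_pos: [477.9, 20.1, 81.4]
ee_rot: [-180.0, 0.0, 106.3]
force: [-0.1, 0.3, -0.5]
gripper_width: 15.3
gripper_force: 0.0
```

```bash
python3 - <<'E'
from h import *
f=env.grab_frame("wrist")[:,:,::-1];g=env.grab_frame("scene")[140:200,180:260,::-1]
a=cv2.resize(f[150:300,180:340],None,fx=2.4,fy=2.4);b=cv2.resize(g,(410,a.shape[0]),interpolation=cv2.INTER_CUBIC);cv2.imwrite("pics/w3.png",np.hstack([a,b]))
s=env.state();print(s["gripper_width"],s["gripper_force"],s["force"])
E
```

```text
14.988834300293027 0.0 [-0.60727219 -0.68503864  0.62060284]
```

View pics/w3.png

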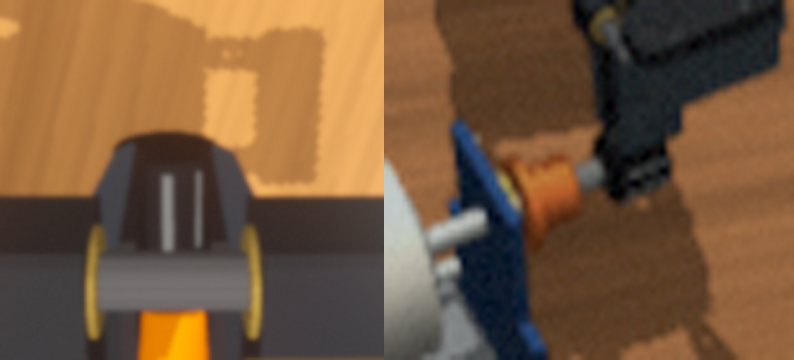

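```bash
python3 - <<'E'
from h import *
m=env.camera_model("wrist");s=env.state();t=s["ee_pos"];X=np.array([-.2815,.9596,0]);Y=np.array([.9596,.2815,0]);Z=np.array([0,0,-1])
def pr(n,p,m):
    T=np.array(m["camera_from_world"]);c=(T@np.r_[p,1])[:3]*[1,-1,-1]
    K=np.array([[m["fx"],0,m["cx"]],[0,m["fy"],m["cy"]],[0,0,1]]);return cv2.projectPoints(c[None],np.zeros(3),np.zeros(3),K,np.array(m["D"]))[0].ravel().round(1)
T=np.array(m["camera_from_world"]);c=-T[:3,:3].T@T[:3,3]-t;print("cam in tool",c@X,c@Y,c@Z)
ms=env.camera_model("scene")
for x in(-16,16):
  for y in(-7.5,7.5):
    for z in(0,-40): p=t+x*X+y*Y+z*Z;u=pr("wrist",p,m);v=pr("scene",p,ms);print(x,y,z,"wristcrop",((u-[180,150])*2.4).round(),"scenecrop",((v-[180,140])*[410/80,6]).round())
for x in(-18,12):
  for y in(-17,17): print("knob edge z100",x,y,((pr("wrist",np.r_[(t+x*X+y*Y)[:2],100],m)-[180,150])*2.4).round())
E
```

```text
cam in tool 75.73483463134352 -0.3178010799578992 -205.86206734541855
-16 -7.5 0 wristcrop [152. 199.] scenecrop [224. 185.]
-16 -7.5 -40 wristcrop [148. 256.] scenecrop [220. 117.]
-16 7.5 0 wristcrop [195. 199.] scenecrop [237. 205.]
-16 7.5 -40 wristcrop [200. 256.] scenecrop [233. 137.]
16 -7.5 0 wristcrop [151. 110.] scenecrop [279. 161.]
16 -7.5 -40 wristcrop [146. 151.] scenecrop [276.  94.]
16 7.5 0 wristcrop [196. 110.] scenecrop [292. 181.]
16 7.5 -40 wristcrop [201. 151.] scenecrop [290. 113.]
knob edge z100 -18 -17 [120. 229.]
knob edge z100 -18 17 [227. 229.]
knob edge z100 12 -17 [118. 140.]
knob edge z100 12 17 [229. 140.]
```

```bash
python3 -m jog '{"jaw":[0,0,0,0,0],"slide":[[0,0,0],[0,0,0],[0,0,0],[0,0,0],[0,0,0]],"spin":[0,0,0,0,0]}' 10
python3 - <<'E'
from h import *
f=env.grab_frame("wrist")[:,:,::-1];g=env.grab_frame("scene")[140:200,180:260,::-1];
a=cv2.resize(f[150:300,180:340],None,fx=2.4,fy=2.4);b=cv2.resize(g,(410,a.shape[0]),interpolation=cv2.INTER_CUBIC);cv2.imwrite("pics/w4.png",np.hstack([a,b]))
E
```

```text
time_s: 6.65
ee_pos: [477.1, 20.0, 81.8]
ee_rot: [-179.9, 0.0, 106.4]
force: [-2.6, 0.5, 5.6]
gripper_width: 0.9
gripper_force: 2.8
```

View pics/w4.png

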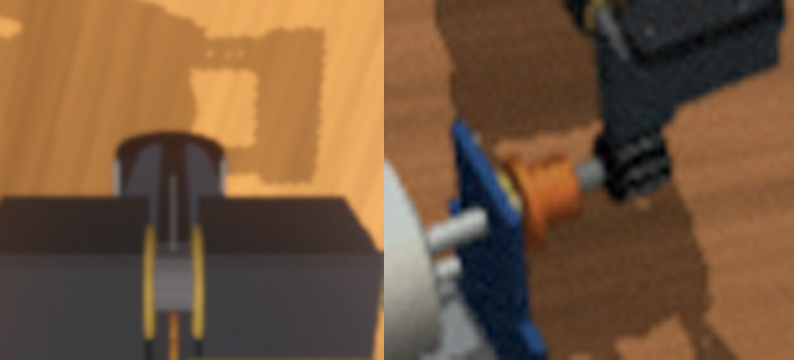

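The fingers shut over the top of the knob: there is a slight upward force, and the knob arc at (170,133) extends below them. So the tips are really about 35 mm higher than the nominal TCP. I'll open, go about 33 mm lower and grip again.

```bash
python3 -m jog '{"jaw":[70,70,70,70,70,70,70],"slide":[[0,0,0],[0,0,0],[0,0,0],[0,0,0.3],[0,0,0.3],[0,0,0],[0,0,0]],"spin":[0,0,0,0,0,0,0]}' 25
python3 -m jog '{"jaw":[70,70,70,70,70],"slide":[[0,0,0.2],[0,0,0.15],[0,0,0.15],[0,0,0],[0,0,0]],"spin":[0,0,0,0,0]}' 
python3 -m jog '{"jaw":[50,30,20,20,20,20,20],"slide":[[0,0,0],[0,0,0],[0,0,0],[0,0,0],[0,0,0],[0,0,0],[0,0,0]],"spin":[0,0,0,0,0,0,0]}' 25
```

```text
time_s: 7.45
ee_pos: [477.7, 20.2, 62.9]
ee_rot: [-180.0, -0.0, 106.3]
force: [-1.3, 0.7, 0.5]
gripper_width: 53.8
gripper_force: 0.0
time_s: 7.95
ee_pos: [477.9, 20.2, 48.2]
ee_rot: [-180.0, -0.0, 106.3]
force: [-0.1, 0.6, 0.1]
gripper_width: 70.0
gripper_force: 0.0
time_s: 8.65
ee_pos: [476.0, 19.7, 48.3]
ee_rot: [-179.8, -0.0, 106.4]
force: [-4.7, -2.5, 4.8]
gripper_width: 33.3
gripper_force: 25.0
```

```bash
python3 -m jog '{"jaw":[20,20,20,20,20,20,20,20],"slide":[[0,-0.06,0],[0,0,0],[-0.05,0,0],[-0.05,0,0],[-0.05,0,0],[-0.05,0,0],[-0.05,0,0],[0,0,0]],"spin":[0,0,0,0,0,0,0,0]}' 25
python3 - <<'E'
from h import *
f=env.grab_frame("scene")[:,:,::-1];s=env.state()
c=cv2.resize(f[145:205,180:260],(790,590),interpolation=cv2.INTER_CUBIC);cv2.imwrite("pics/s2.png",c)
X=np.array([-.2815,.9596,0]);print(s["force"]@X,s["ee_pos"]@X)
E
```

```text
time_s: 9.45
ee_pos: [477.6, 14.7, 48.4]
ee_rot: [-180.0, -0.3, 106.3]
force: [-2.8, 8.0, 3.0]
gripper_width: 33.4
gripper_force: 25.0
7.7013564876849845 -120.31163236518213
```

```bash
cat > p.sh <<'E'
python3 -c "
from workcell import env
s=env.state();X=[-.2815,.9596,0];print('   t%.2f F %.1f  pos %.2f  w%.1f g%.1f'%(s['time_s'],s['force']@X,s['ee_pos']@X,s['gripper_width'],s['gripper_force']))"
E
for i in 1; do
python3 -m jog '{"jaw":[20,20,20],"slide":[[-0.07,0,0],[0,0,0],[0,0,0]],"spin":[0,0,0]}' >/dev/null; sh p.sh
python3 -m jog '{"jaw":[20,20,20],"slide":[[-0.07,0,0],[0,0,0],[0,0,0]],"spin":[0,0,0]}' >/dev/null; sh p.sh
python3 -m jog '{"jaw":[20,20,20],"slide":[[-0.05,0,0],[0,0,0],[0,0,0]],"spin":[0,0,0]}' >/dev/null; sh p.sh
done
```

```text
t9.80 F 12.7  pos -121.23  w33.6 g25.0
   t10.10 F 13.9  pos -123.07  w33.4 g25.0
   t10.40 F 14.6  pos -124.46  w33.5 g25.0
```

```bash
python3 - <<'E'
from h import *
f=env.grab_frame("scene")[:,:,::-1];cv2.imwrite("pics/s3f.png",f);w=env.grab_frame("wrist")[:,:,::-1];cv2.imwrite("pics/w5f.png",w)
t=env.grab_frame("top")[:,:,::-1]
old=cv2.imread("pics/s2.png");c=cv2.resize(f[145:205,180:260],(395,295),interpolation=cv2.INTER_CUBIC);o=cv2.resize(old,(395,295))
a=cv2.resize(w[170:290,180:340],(395,295),interpolation=cv2.INTER_CUBIC);d=cv2.resize(t[195:245,245:312],(395,295),interpolation=cv2.INTER_CUBIC)
cv2.imwrite("pics/v8.png",np.vstack([np.hstack([o,c]),np.hstack([a,d])]))
E
```

```text
(no output)
```

View pics/v8.png

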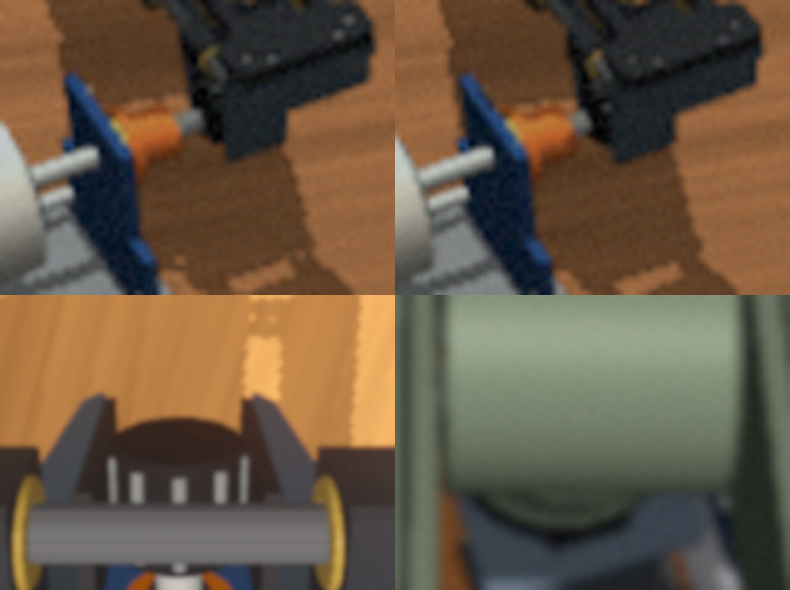

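```bash
python3 - <<'E'
from h import *
a=cv2.imread("pics/scene0.png")[145:205,180:260];a=cv2.resize(a,(790,590),interpolation=cv2.INTER_CUBIC);b=cv2.imread("pics/s2.png");c=cv2.resize(cv2.imread("pics/s3f.png")[145:205,180:260],(790,590),interpolation=cv2.INTER_CUBIC)
for im in(a,b,c):
    H,S,V=cv2.split(cv2.cvtColor(im,cv2.COLOR_BGR2HSV));bl=blobs((H>5)&(H<14)&(S>185)&(V>110)&(np.add.outer(np.zeros(590),np.arange(790))>200),800)
    print(bl)
ms=env.camera_model("scene");T=np.array(ms["camera_from_world"])
K=np.array([[ms["fx"],0,ms["cx"]],[0,ms["fy"],ms["cy"]],[0,0,1]])
for s in(0,10): 
    p=np.array([488,-27,100])+s*np.array([-.2815,.9596,0]);q=(T@np.r_[p,1])[:3]*[1,-1,-1];print(cv2.projectPoints(q[None],np.zeros(3),np.zeros(3),K,np.array(ms["D"]))[0].ravel()*9.875-np.array([1777,1432]))
E
```

```text
[(np.int32(5107), [321.6, 278.9], [270, 240, 109, 91])]
[(np.int32(1506), [280.9, 227.6], [214, 214, 122, 31]), (np.int32(4782), [307.1, 284.6], [261, 249, 102, 88])]
[(np.int32(1419), [283.7, 227.5], [214, 213, 121, 30]), (np.int32(4518), [305.8, 285.0], [261, 243, 96, 96])]
[326.1942211  250.94147157]
[360.33634066 238.67909541]
```

The collar stayed put over the last 4 mm (centroid 307→306 px) while the knob moved in, so it is bearing and has slipped a little. Step 1 is done. Next I draw the spindle out in small steps.

```bash

python3 -m jog '{"jaw":[20,20,20,20,20,20],"slide":[[0.05,0,0],[0.05,0,0],[0.05,0,0],[0.05,0,0],[0,0,0],[0,0,0]],"spin":[0,0,0,0,0,0]}' >/dev/null; sh p.sh
python3 -m jog '{"jaw":[20,20,20],"slide":[[0.05,0,0],[0,0,0],[0,0,0]],"spin":[0,0,0]}' >/dev/null; sh p.sh
python3 -m jog '{"jaw":[20,20,20],"slide":[[0.05,0,0],[0,0,0],[0,0,0]],"spin":[0,0,0]}' >/dev/null; sh p.sh
```

```text
t11.15 F -5.8  pos -124.32  w33.6 g25.0
   t11.45 F -8.3  pos -123.39  w33.4 g25.0
   t11.75 F -8.4  pos -121.99  w33.4 g25.0
```

```bash
cat > g.sh <<'E'
# print state; fail (stop the chain) if |F| along the spindle exceeds $1
python3 -c "
from workcell import env
import sys
s=env.state();X=[-.2815,.9596,0];F=s['force']@X;print('   t%.2f F %.1f  pos %.2f  w%.1f g%.1f'%(s['time_s'],F,s['ee_pos']@X,s['gripper_width'],s['gripper_force']));sys.exit(abs(F)>$1)"
E
python3 -m jog '{"jaw":[20,20,20],"slide":[[0.05,0,0],[0,0,0],[0,0,0]],"spin":[0,0,0]}' >/dev/null; sh g.sh 11.5 &&
python3 -m jog '{"jaw":[20,20,20],"slide":[[0.05,0,0],[0.03,0,0],[0,0,0]],"spin":[0,0,0]}' >/dev/null; sh g.sh 11.5 &&
python3 -m jog '{"jaw":[20,20,20],"slide":[[0.05,0,0],[0.03,0,0],[0,0,0]],"spin":[0,0,0]}' >/dev/null; sh g.sh 11.5 &&
python3 -m jog '{"jaw":[20,20,20],"slide":[[0.05,0,0],[0.03,0,0],[0,0,0]],"spin":[0,0,0]}' >/dev/null; sh g.sh 11.5
```

```text
t12.05 F -8.2  pos -120.51  w33.5 g25.0
   t12.05 F -8.2  pos -120.51  w33.5 g25.0
   t12.05 F -8.2  pos -120.51  w33.5 g25.0
   t12.05 F -8.2  pos -120.51  w33.5 g25.0False
False
False
False
```

```bash
sed -i 's/sys.exit(abs/sys.exit(int(abs/; s/>$1)"/>$1))"/' g.sh
python3 -m jog '{"jaw":[20,20,20],"slide":[[0.05,0,0],[0.03,0,0],[0,0,0]],"spin":[0,0,0]}' >/dev/null; sh g.sh 11.5 &&
python3 -m jog '{"jaw":[20,20,20],"slide":[[0.05,0,0],[0.03,0,0],[0,0,0]],"spin":[0,0,0]}' >/dev/null; sh g.sh 11.5 &&
python3 -m jog '{"jaw":[20,20,20],"slide":[[0.05,0,0],[0.03,0,0],[0,0,0]],"spin":[0,0,0]}' >/dev/null; sh g.sh 11.5 &&
python3 -m jog '{"jaw":[20,20,20],"slide":[[0.05,0,0],[0.03,0,0],[0,0,0]],"spin":[0,0,0]}' >/dev/null; sh g.sh 11.5 &&
python3 -m jog '{"jaw":[20,20,20],"slide":[[0.05,0,0],[0.03,0,0],[0,0,0]],"spin":[0,0,0]}' >/dev/null; sh g.sh 11.5 &&
python3 -m jog '{"jaw":[20,20,20],"slide":[[0.05,0,0],[0.03,0,0],[0,0,0]],"spin":[0,0,0]}' >/dev/null; sh g.sh 11.5
```

```text
t12.35 F -8.2  pos -118.13  w33.7 g25.0
   t12.65 F -7.7  pos -115.72  w33.7 g25.0
   t12.95 F -7.8  pos -113.28  w33.8 g25.0
   t13.25 F -8.5  pos -110.88  w33.6 g25.0
   t13.55 F -8.0  pos -108.48  w33.3 g25.0
   t13.85 F -8.1  pos -106.06  w33.4 g25.0
```

```bash

python3 -m jog '{"jaw":[20,20,20],"slide":[[0.05,0,0],[0.03,0,0],[0,0,0]],"spin":[0,0,0]}' >/dev/null; sh g.sh 11.5 &&
python3 -m jog '{"jaw":[20,20,20],"slide":[[0.05,0,0],[0.03,0,0],[0,0,0]],"spin":[0,0,0]}' >/dev/null; sh g.sh 11.5 &&
python3 -m jog '{"jaw":[20,20,20],"slide":[[0.05,0,0],[0.03,0,0],[0,0,0]],"spin":[0,0,0]}' >/dev/null; sh g.sh 11.5 &&
python3 -m jog '{"jaw":[20,20,20],"slide":[[0.05,0,0],[0.03,0,0],[0,0,0]],"spin":[0,0,0]}' >/dev/null; sh g.sh 11.5 &&
python3 -m jog '{"jaw":[20,20,20],"slide":[[0.05,0,0],[0.03,0,0],[0,0,0]],"spin":[0,0,0]}' >/dev/null; sh g.sh 11.5 &&
python3 -m jog '{"jaw":[20,20,20],"slide":[[0.05,0,0],[0.03,0,0],[0,0,0]],"spin":[0,0,0]}' >/dev/null; sh g.sh 11.5
```

```text
t14.15 F -9.0  pos -103.65  w33.7 g25.0
   t14.45 F -8.7  pos -101.26  w33.3 g25.0
   t14.75 F -15.3  pos -100.58  w33.4 g25.0
   t14.75 F -15.3  pos -100.58  w33.4 g25.0
   t14.75 F -15.3  pos -100.58  w33.4 g25.0
   t14.75 F -15.3  pos -100.58  w33.4 g25.0
```

The outer stop is at pos −100.6, about 6.5 N on the stop, so step 2 is done. The gap is now roughly 23.5 mm. I'll relieve the load, open, rise and look.

```bash
python3 -m jog '{"jaw":[20,20,70,70,70,70,70,70,70,70],"slide":[[-0.1,0,0],[0,0,0],[0,0,0],[0,0,0],[0,0,-0.8],[0,0,-0.8],[0,0,-0.8],[0,0,-0.8],[0,0,0],[0,0,0]],"spin":[0,0,0,0,0,0,0,0,0,0]}' 25
python3 - <<'E'
from h import *
import pickle
m=env.camera_model("wrist");s=env.state();w=env.grab_frame("wrist")[:,:,::-1];cv2.imwrite("pics/w6f.png",w);pickle.dump((m,s),open("m6.pkl","wb"));f=env.grab_frame("scene")[:,:,::-1];cv2.imwrite("pics/s6f.png",f)
X=np.array([-.2815,.9596,0]);print(s["ee_pos"],s["ee_pos"]@X)
a=cv2.resize(w[160:300,180:340],None,fx=2.5,fy=2.5,interpolation=cv2.INTER_CUBIC);b=cv2.resize(f[110:210,165:280],(395,350),interpolation=cv2.INTER_CUBIC);cv2.imwrite("pics/v9.png",np.hstack([a,b]))
E
```

```text
time_s: 15.75
ee_pos: [472.0, 35.3, 144.5]
ee_rot: [179.9, -0.0, 106.4]
force: [-0.6, -0.2, -1.5]
gripper_width: 69.7
gripper_force: 0.0
[472.01898033  35.34823841 144.49449141] -98.95317338074838
```

View pics/v9.png

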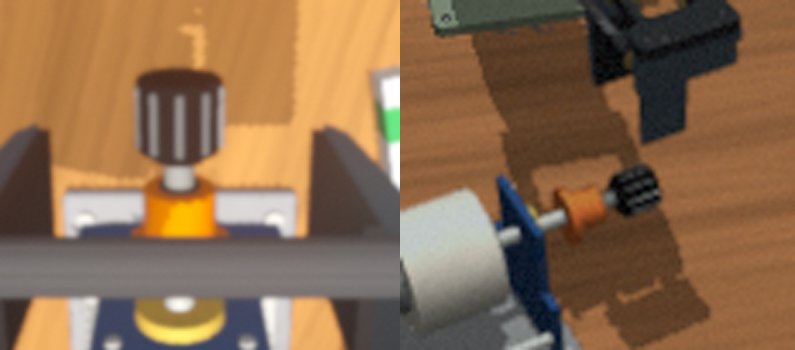

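The view shows the knob at (180,115) in the crop, the collar hub from row 184, the brass bearing at (180,315), and fingers about 75 mm long below the body. So the body clears the plate.

```bash
python3 - <<'E'
from h import *
import pickle
m,s=pickle.load(open("m6.pkl","rb"));t=s["ee_pos"];X=np.array([-.2815,.9596,0]);Y=np.array([.9596,.2815,0])
def f(name,u,v,z):
    p=onz("wrist",(180+u/2.5,160+v/2.5),z,m)-t;print(name,(p@X).round(1),(p@Y).round(1))
f("knob outer top",180,95,117);f("knob inner top",180,163,117);f("hub end top",180,180,115);f("hub end top",180,190,115);f("flange outer top",180,232,122);f("bearing top",180,300,119)
b=cv2.imread("pics/w6f.png");H,S,V=cv2.split(cv2.cvtColor(b,cv2.COLOR_BGR2HSV))
for r in range(216,262,2):
    row=[(int(H[r,c]),int(S[r,c]),int(V[r,c])) for c in (252,)];print(r,row,end=' ')
o=(H>4)&(H<22)&(S>215)&(V>120)
print();print([(r,np.flatnonzero(o[r,225:285])[[0,-1]]+225) for r in range(226,260,2) if o[r,225:285].any()])
# finger tip height: near-finger bottom corners in scene
ms=env.camera_model("scene")
for uv in((234.9,150.9),(248.8,147.1)):
    o_,d=ray("scene",uv,ms)
    for y in(35,48):
        k=((t+y*Y-o_)@Y)/(d@Y);p=o_+k*d-t;print(y,"x",(p@X).round(1),"dz",p[2].round(1))
E
```

```text
knob outer top 6.1 -0.2
knob inner top -20.4 -0.2
hub end top -28.2 -0.2
hub end top -32.3 -0.2
flange outer top -46.3 -0.2
bearing top -77.7 -0.2
216 [(11, 19, 146)] 218 [(9, 17, 146)] 220 [(14, 19, 146)] 222 [(13, 22, 139)] 224 [(6, 50, 97)] 226 [(9, 30, 136)] 228 [(16, 17, 199)] 230 [(15, 15, 204)] 232 [(15, 15, 204)] 234 [(16, 17, 193)] 236 [(9, 40, 127)] 238 [(11, 179, 147)] 240 [(17, 237, 209)] 242 [(21, 255, 255)] 244 [(22, 255, 255)] 246 [(22, 255, 255)] 248 [(22, 255, 255)] 250 [(22, 255, 255)] 252 [(22, 255, 255)] 254 [(18, 199, 211)] 256 [(9, 66, 105)] 258 [(3, 28, 108)] 260 [(5, 27, 113)] 
[(238, array([240, 264])), (240, array([240, 264])), (242, array([240, 264])), (244, array([240, 264])), (246, array([240, 264])), (248, array([239, 264])), (250, array([239, 265])), (252, array([239, 265]))]
35 x -16.4 dz 29.7
48 x -22.6 dz 41.7
35 x 22.8 dz 26.4
48 x 16.0 dz 38.4
```

```bash
python3 - <<'E'
from h import *
import pickle
m,s=pickle.load(open("m6.pkl","rb"));t=s["ee_pos"];X=np.array([-.2815,.9596,0])
for n,r,z in(("hub end@shaft",236.8,106),("hub end top",240.5,115),("knob inner",225,117),("knob outer top",198,117)):
    print(n,((onz("wrist",(252,r),z,m)-t)@X).round(1))
E
```

```text
hub end@shaft -37.3
hub end top -37.0
knob inner -20.2
knob outer top 6.1
```

```bash
python3 -m jog '{"jaw":[70,70,70,70,70,70,70,70,70,70],"slide":[[-0.7,0,0],[-0.7,0,0],[0,0,0],[0,0,0.6],[0,0,0.6],[0,0,0.6],[0,0,0.6],[0,0,0.5],[0,0,0.33],[0,0,0]],"spin":[0,0,0,0,0,0,0,0,0,0]}' 20; sh p.sh
python3 -m jog '{"jaw":[50,35,15,15,15,15,15],"slide":[[0,0,0],[0,0,0],[0,0,0],[0,0,0],[0,0,0],[0,0,0],[0,0,0]],"spin":[0,0,0,0,0,0,0]}' 20; sh p.sh
```

```text
time_s: 16.85
ee_pos: [481.9, -4.9, 45.9]
ee_rot: [-179.8, -0.1, 106.4]
force: [0.4, 0.9, -0.3]
gripper_width: 69.9
gripper_force: 0.0
   t16.85 F 0.7  pos -140.36  w69.9 g0.0
time_s: 17.55
ee_pos: [483.6, -5.5, 47.8]
ee_rot: [180.0, 0.0, 106.3]
force: [-0.1, -0.2, 1.8]
gripper_width: 29.5
gripper_force: 20.0
   t17.55 F -0.2  pos -141.40  w29.5 g20.0
```

The hub is gripped at 29.5 mm. Now I slide the collar in: most of the way at first, then gently.

```bash

python3 -m jog '{"jaw":[15,15,15,15,15],"slide":[[-0.06,0,0],[-0.06,0,0],[-0.06,0,0],[-0.06,0,0],[0,0,0]],"spin":[0,0,0,0,0]}' >/dev/null; sh g.sh 9 &&
python3 -m jog '{"jaw":[15,15,15,15,15],"slide":[[-0.06,0,0],[-0.06,0,0],[-0.06,0,0],[0,0,0],[0,0,0]],"spin":[0,0,0,0,0]}' >/dev/null; sh g.sh 9 &&
python3 -m jog '{"jaw":[15,15,15,15],"slide":[[-0.05,0,0],[-0.05,0,0],[0,0,0],[0,0,0]],"spin":[0,0,0,0]}' >/dev/null; sh g.sh 9 &&
python3 -m jog '{"jaw":[15,15,15,15],"slide":[[-0.05,0,0],[-0.05,0,0],[0,0,0],[0,0,0]],"spin":[0,0,0,0]}' >/dev/null; sh g.sh 9
```

```text
t18.05 F 5.1  pos -147.37  w29.1 g20.0
   t18.55 F 4.2  pos -152.76  w29.5 g20.0
   t18.95 F 5.0  pos -155.70  w29.5 g20.0
   t19.35 F 5.1  pos -158.68  w29.7 g20.0
```

```bash

python3 -m jog '{"jaw":[15,15,15,15],"slide":[[-0.05,0,0],[-0.04,0,0],[0,0,0],[0,0,0]],"spin":[0,0,0,0]}' >/dev/null; sh g.sh 7.5 &&
python3 -m jog '{"jaw":[15,15,15],"slide":[[-0.03,0,0],[0,0,0],[0,0,0]],"spin":[0,0,0]}' >/dev/null; sh g.sh 7.5 &&
python3 -m jog '{"jaw":[15,15,15],"slide":[[-0.02,0,0],[0,0,0],[0,0,0]],"spin":[0,0,0]}' >/dev/null; sh g.sh 7.5 &&
python3 -m jog '{"jaw":[15,15,15],"slide":[[-0.02,0,0],[0,0,0],[0,0,0]],"spin":[0,0,0]}' >/dev/null; sh g.sh 7.5 &&
python3 -m jog '{"jaw":[15,15,15],"slide":[[-0.02,0,0],[0,0,0],[0,0,0]],"spin":[0,0,0]}' >/dev/null; sh g.sh 7.5 &&
python3 -m jog '{"jaw":[15,15,15],"slide":[[-0.02,0,0],[0,0,0],[0,0,0]],"spin":[0,0,0]}' >/dev/null; sh g.sh 7.5 &&
python3 -m jog '{"jaw":[15,15,15],"slide":[[-0.02,0,0],[0,0,0],[0,0,0]],"spin":[0,0,0]}' >/dev/null; sh g.sh 7.5
```

```text
t19.75 F 5.6  pos -161.34  w29.0 g20.0
   t20.05 F 6.0  pos -162.19  w29.5 g20.0
   t20.35 F 6.4  pos -162.71  w29.6 g20.0
   t20.65 F 6.3  pos -163.31  w29.3 g20.0
   t20.95 F 4.9  pos -163.92  w29.4 g20.0
   t21.25 F 5.5  pos -164.52  w29.2 g20.0
   t21.55 F 5.7  pos -165.14  w29.5 g20.0
```

```bash

python3 -m jog '{"jaw":[15,15,15],"slide":[[-0.02,0,0],[0,0,0],[0,0,0]],"spin":[0,0,0]}' >/dev/null; sh g.sh 7.5 &&
python3 -m jog '{"jaw":[15,15,15],"slide":[[-0.02,0,0],[0,0,0],[0,0,0]],"spin":[0,0,0]}' >/dev/null; sh g.sh 7.5 &&
python3 -m jog '{"jaw":[15,15,15],"slide":[[-0.02,0,0],[0,0,0],[0,0,0]],"spin":[0,0,0]}' >/dev/null; sh g.sh 7.5 &&
python3 -m jog '{"jaw":[15,15,15],"slide":[[-0.02,0,0],[0,0,0],[0,0,0]],"spin":[0,0,0]}' >/dev/null; sh g.sh 7.5 &&
python3 -m jog '{"jaw":[15,15,15],"slide":[[-0.02,0,0],[0,0,0],[0,0,0]],"spin":[0,0,0]}' >/dev/null; sh g.sh 7.5 &&
python3 -m jog '{"jaw":[15,15,15],"slide":[[-0.02,0,0],[0,0,0],[0,0,0]],"spin":[0,0,0]}' >/dev/null; sh g.sh 7.5
```

```text
t21.85 F 7.3  pos -165.39  w29.6 g20.0
   t22.15 F 9.2  pos -165.44  w29.5 g20.0
   t22.15 F 9.2  pos -165.44  w29.5 g20.0
   t22.15 F 9.2  pos -165.44  w29.5 g20.0
   t22.15 F 9.2  pos -165.44  w29.5 g20.0
   t22.15 F 9.2  pos -165.44  w29.5 g20.0
```

The collar touched at pos −165.3. I retract it about 2.5 mm, to pos −162.7.

```bash

python3 -m jog '{"jaw":[15,15,15,15,15,15],"slide":[[0.04,0,0],[0.04,0,0],[0.04,0,0],[0.03,0,0],[0,0,0],[0,0,0]],"spin":[0,0,0,0,0,0]}' >/dev/null; sh p.sh
python3 -m jog '{"jaw":[15,15,15],"slide":[[0.02,0,0],[0,0,0],[0,0,0]],"spin":[0,0,0]}' >/dev/null; sh p.sh
```

```text
t22.75 F -4.8  pos -164.90  w29.5 g20.0
   t23.05 F -6.2  pos -164.49  w29.3 g20.0
```

```bash

python3 -m jog '{"jaw":[15,15,15,15],"slide":[[0.03,0,0],[0.03,0,0],[0,0,0],[0,0,0]],"spin":[0,0,0,0]}' >/dev/null; sh p.sh
```

```text
t23.45 F -6.9  pos -162.70  w29.5 g20.0
```

```bash

python3 -m jog '{"jaw":[15,15,70,70,70,70,70,70,70,70],"slide":[[-0.05,0,0],[0,0,0],[0,0,0],[0,0,0],[0,0,0],[0,0,-0.7],[0,0,-0.7],[0,0,-0.7],[0,0,-0.7],[0,0,0]],"spin":[0,0,0,0,0,0,0,0,0,0]}' ; sh p.sh
python3 -m jog '{"jaw":[70,70,70,70,70,70,70,70,70,70],"slide":[[0.7,0,0],[0.7,0,0],[0.67,0,0],[0,0,0],[0,0,0.7],[0,0,0.7],[0,0,0.7],[0,0,0.7],[0,0,0],[0,0,0]],"spin":[0,0,0,0,0,0,0,0,0,0]}' ; sh p.sh
python3 - <<'E'
from h import *
f=env.grab_frame("scene")[:,:,::-1];cv2.imwrite("pics/s7f.png",f);cv2.imwrite("pics/v10.png",cv2.resize(f[130:210,160:270],(790,574),interpolation=cv2.INTER_CUBIC))
E
```

```text
time_s: 24.45
ee_pos: [491.5, -25.6, 133.9]
ee_rot: [179.7, 0.1, 106.3]
force: [0.6, -0.3, -0.5]
gripper_width: 70.2
gripper_force: 0.0
   t24.45 F -0.4  pos -162.90  w70.2 g0.0
time_s: 25.45
ee_pos: [471.9, 33.6, 47.2]
ee_rot: [-179.9, -0.0, 106.3]
force: [0.6, -0.3, -0.5]
gripper_width: 70.1
gripper_force: 0.0
   t25.45 F -0.4  pos -100.61  w70.1 g0.0
```

View pics/v10.png

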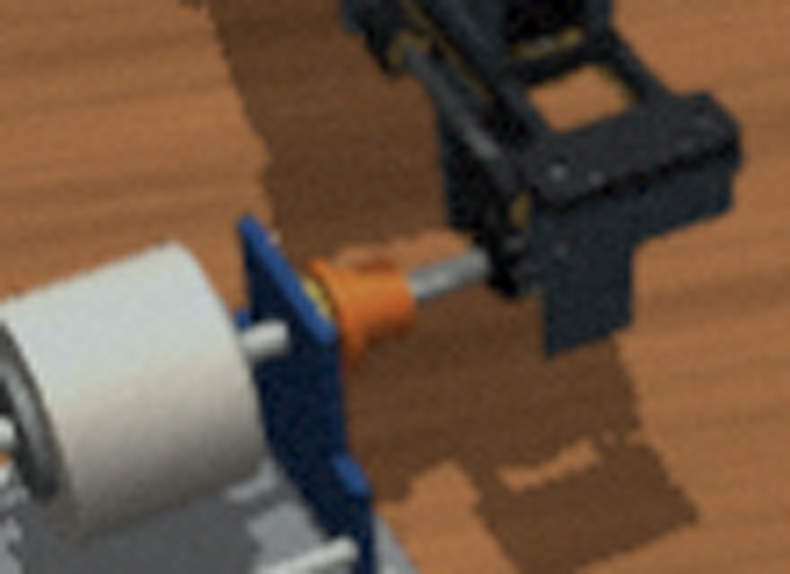

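The collar is next to the bearing at (340,300), free of the fingers, and the knob sits between the fingers. Now the check: in gently.

```bash

python3 -m jog '{"jaw":[50,35,20,20,20,20,20],"slide":[[0,0,0],[0,0,0],[0,0,0],[0,0,0],[0,0,0],[0,0,0],[0,0,0]],"spin":[0,0,0,0,0,0,0]}' 25 >/dev/null; sh p.sh
python3 -m jog '{"jaw":[20,20,20,20],"slide":[[-0.04,0,0],[-0.04,0,0],[0,0,0],[0,0,0]],"spin":[0,0,0,0]}' >/dev/null; sh g.sh 10.5 &&
python3 -m jog '{"jaw":[20,20,20],"slide":[[-0.03,0,0],[0,0,0],[0,0,0]],"spin":[0,0,0]}' >/dev/null; sh g.sh 10.5 &&
python3 -m jog '{"jaw":[20,20,20],"slide":[[-0.02,0,0],[0,0,0],[0,0,0]],"spin":[0,0,0]}' >/dev/null; sh g.sh 10.5 &&
python3 -m jog '{"jaw":[20,20,20],"slide":[[-0.02,0,0],[0,0,0],[0,0,0]],"spin":[0,0,0]}' >/dev/null; sh g.sh 10.5 &&
python3 -m jog '{"jaw":[20,20,20],"slide":[[-0.02,0,0],[0,0,0],[0,0,0]],"spin":[0,0,0]}' >/dev/null; sh g.sh 10.5 
```

```text
t26.20 F -0.3  pos -100.23  w33.8 g25.0
   t26.60 F 6.9  pos -100.79  w33.1 g25.0
   t26.90 F 8.6  pos -101.45  w33.6 g25.0
   t27.20 F 9.7  pos -101.96  w33.4 g25.0
   t27.50 F 7.2  pos -102.55  w33.6 g25.0
   t27.80 F 9.0  pos -102.95  w33.3 g25.0
```

```bash

python3 -m jog '{"jaw":[20,20,20],"slide":[[-0.02,0,0],[0,0,0],[0,0,0]],"spin":[0,0,0]}' >/dev/null; sh g.sh 11 &&
python3 -m jog '{"jaw":[20,20,20],"slide":[[-0.02,0,0],[0,0,0],[0,0,0]],"spin":[0,0,0]}' >/dev/null; sh g.sh 11 &&
python3 -m jog '{"jaw":[20,20,20],"slide":[[-0.02,0,0],[0,0,0],[0,0,0]],"spin":[0,0,0]}' >/dev/null; sh g.sh 11 &&
python3 -m jog '{"jaw":[20,20,20],"slide":[[-0.02,0,0],[0,0,0],[0,0,0]],"spin":[0,0,0]}' >/dev/null; sh g.sh 11
```

```text
t28.10 F 9.8  pos -103.03  w33.5 g25.0
   t28.40 F 13.7  pos -103.07  w33.4 g25.0
   t28.40 F 13.7  pos -103.07  w33.4 g25.0
   t28.40 F 13.7  pos -103.07  w33.4 g25.0
```

The collar bears again, about 5 N at pos −103.05. Now out to the stop.

```bash

python3 -m jog '{"jaw":[20,20,20,20,20,20],"slide":[[0.05,0,0],[0.05,0,0],[0.05,0,0],[0.05,0,0],[0,0,0],[0,0,0]],"spin":[0,0,0,0,0,0]}' >/dev/null; sh g.sh 11 &&
python3 -m jog '{"jaw":[20,20,20],"slide":[[0.04,0,0],[0,0,0],[0,0,0]],"spin":[0,0,0]}' >/dev/null; sh g.sh 11 &&
python3 -m jog '{"jaw":[20,20,20],"slide":[[0.04,0,0],[0,0,0],[0,0,0]],"spin":[0,0,0]}' >/dev/null; sh g.sh 11 &&
python3 -m jog '{"jaw":[20,20,20],"slide":[[0.03,0,0],[0,0,0],[0,0,0]],"spin":[0,0,0]}' >/dev/null; sh g.sh 11 &&
python3 -m jog '{"jaw":[20,20,20],"slide":[[0.03,0,0],[0,0,0],[0,0,0]],"spin":[0,0,0]}' >/dev/null; sh g.sh 11 &&
python3 -m jog '{"jaw":[20,20,20],"slide":[[0.03,0,0],[0,0,0],[0,0,0]],"spin":[0,0,0]}' >/dev/null; sh g.sh 11
```

```text
t29.00 F -6.4  pos -102.67  w33.6 g25.0
   t29.30 F -8.4  pos -101.86  w33.0 g25.0
   t29.60 F -8.1  pos -100.75  w33.4 g25.0
   t29.90 F -10.6  pos -100.37  w33.3 g25.0
   t30.20 F -14.0  pos -100.30  w33.4 g25.0
   t30.20 F -14.0  pos -100.30  w33.4 g25.0
```

The measured float is about 2.6 mm, with the spindle on its stop. I relieve the load, let go, rise clear and check that nothing has moved.

```bash

python3 -m jog '{"jaw":[20,20,70,70,70,70,70,70,70,70],"slide":[[-0.1,0,0],[0,0,0],[0,0,0],[0,0,0],[0,0,0],[0,0,-0.8],[0,0,-0.8],[0,0,-0.8],[0,0,-0.8],[0,0,0]],"spin":[0,0,0,0,0,0,0,0,0,0]}' ; sh p.sh
python3 -m jog '{"jaw":[70,70,70,70,70],"slide":[[0,0,-0.8],[0.5,0,-0.5],[0.5,0,0],[0,0,0],[0,0,0]],"spin":[0,0,0,0,0]}'
python3 - <<'E'
from h import *
a=cv2.imread("pics/scene0.png");b=env.grab_frame("scene")[:,:,::-1].copy();c=cv2.imread("pics/s7f.png")
for n,(x0,y0,x1,y1) in dict(carton=(135,240,215,290),packet=(212,210,262,246),spare=(95,170,118,205),mug=(315,140,350,183)).items():
    print(n,np.abs(a[y0:y1,x0:x1].astype(int)-b[y0:y1,x0:x1]).mean().round(1))
print(np.abs(c[150:200,190:214].astype(int)-b[150:200,190:214]).mean())
print(env.state()["force"])
E
```

```text
time_s: 31.2
ee_pos: [474.2, 35.3, 146.4]
ee_rot: [179.6, 0.1, 106.4]
force: [-0.9, -0.6, 0.2]
gripper_width: 69.7
gripper_force: 0.0
   t31.20 F -0.3  pos -99.59  w69.7 g0.0
time_s: 31.7
ee_pos: [462.8, 63.6, 181.5]
ee_rot: [-179.9, 0.0, 106.4]
force: [0.0, -0.5, -0.7]
gripper_width: 70.0
gripper_force: 0.0
carton 3.5
packet 3.5
spare 3.5
mug 3.1
9.425555555555556
[0.05359152 0.39621562 0.26887134]
```

```bash
python3 -c "
from workcell import env
print(env.job_done())"
```

```text
the job is handed in; nothing more can be done
None
```

I set the collar to about 2.5 mm of end float (the knob check measured roughly 2.6 mm), left the spindle drawn out with the fingers clear, and handed the job in at about 32 s; loads stayed near 7 N or less on both stops, and the camera shows the things around unmoved.

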